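# Set the test supply's dial to the marked line and switch its output on

### The job

With your fingertips, gently push the large dial on the bench supply round until the pointed, white-lined end of its bar lines up with the one long line of the scale, and leave it there. Then press the round output button right down, let it come up again and draw clear. Do not pinch or force the dial, do not press the button before the dial is set, and leave the small knob and everything else on the bench alone.

Things in the scene. Friction and masses are not known exactly. Their poses are not given: they have to be found in the camera images.
- supply: Grey bench test supply, a fixed box 220 mm (its x) by 320 mm (its y), 100 mm high. Origin: centre of its underside, z up. On its flat top: large dial centred at x -10, y +60 mm; round output button at x -65, y -65 mm; small trim knob at x +5, y -125 mm; a small pot near x +65, y -55 mm.
- dial: Large black dial on an upright axis, free to turn at least 300 degrees either way. Origin on its axis, level with the supply's top; x points to its index end, z up. Disc 94 mm across, its top 12 mm above the supply's; on it a grip bar across the diameter, 16 mm wide, its top 40 mm above the supply's. Push the bar's flank (2 N at 38 mm from the axis); it stays where left, with no spring or coasting.
- index (a point): Index: tip of the pointed end of the large dial's bar, which has a white line on top (the other end is blunt). At the level of the bar's top, 50 mm from the dial's axis.
- target (a point): Inner end of the one long line (26 mm long, 6 mm wide) on the flat aluminium scale ring round the large dial, 50 mm from the dial's axis, level with the supply's top. The other 35 lines, 10 degrees apart, are thin and 6 mm long. The ring does not move.
- output_top (a point): Centre of the top face of the round grey output button, 30 mm across, in a round black housing 46 mm across and 12 mm high. Up, the face lies 22 mm above the supply's top. Moves with the button.
- output (a joint): How far the output button is pressed, m: 0 up, 0.006 fully down. A spring brings it back; fully down takes 4 N.
- trim_tip (a point): Tip of the pointed end of the small trim knob, 21 mm from that knob's upright axis and 24 mm above the supply's top. The same shape as the large dial but 38 mm across. To be left alone.
- pot: Small closed solder-paste pot, 40 mm across and 36 mm high, standing loose on top of the supply. Origin: on its underside or axis. A bystander.
- spray: Upright spray can, 54 mm across, 170 mm high. Origin: on its underside or axis. A bystander.
- cutters: Side cutters lying flat, 145 mm long, 14 mm high. Origin: on its underside or axis. A bystander.
- brush: Wooden anti-static brush, bristles down, 120 x 30 x 34 mm. Origin: on its underside or axis. A bystander.
- reel: Solder reel in a white stand, 70 x 90 x 85 mm high. Origin: on its underside or axis. A bystander.

How it is judged (in metres and radians):
On the way, in this order (a step that is already met when the one before it is completed fails the run):
1. the large dial's index lines up with the long line, at rest (horizontal distance between index and target below 0.004 m and angular speed of dial below 0.1 rad/s), for 0.3 s.
2. the output button is pressed right down, the dial still lined up (horizontal distance between index and target below 0.004 m and value of joint output above 0.0045 m), for 0.05 s.
At the end, for the whole second after the job is handed in: The index tip is within 4 mm (horizontally, about 4.5 degrees) of the long line's inner end and at rest, the output button has come up again (less than 1.5 mm down), the small knob's tip is within 6 mm and every bystander within 15 mm of where it began (horizontal distance between index and target below 0.004 m and angular speed of dial below 0.05 rad/s and value of joint output below 0.0015 m and distance of trim_tip from where it was at the start of the episode below 0.006 m and distance of each of pot, spray, cutters, brush, reel from where it was at the start of the episode below 0.015 m); the robot touches nothing.
It fails at once if the output button is pressed while the dial is off the long line (value of joint output above 0.003 m and horizontal distance between index and target above 0.006 m).
It fails at once if the dial is pinched or forced (over 30 N from the fingers) (contact force between the fingers and dial above 30 N).
It fails at once if the small knob is turned (tip moved over 6 mm) (distance of trim_tip from where it was at the start of the episode above 0.006 m).
It fails at once if a bystander is pushed, lifted or carried (over 15 mm) (distance of any of pot, spray, cutters, brush, reel from where it was at the start of the episode above 0.015 m).
It also fails if it takes over 51 s, if anything falls off the work surface, if the arm or the gripper's body presses on something with over 40 N, if the wrist force passes 120 N, or if a joint passes its speed limit or range.

### The arm

A 6-joint arm with a two-finger parallel gripper is mounted at the origin on the work surface. World frame = base frame: x ahead of the robot, y to its left, z up, the work surface at z = 0. Lengths are in mm, angles in rad, forces in N, time in s.
With the tool pointing down it reaches from about 300 to 875 mm from the base axis. Payload 4.2 kg.
Tool frame: the origin (TCP) lies at the very end of the fingers, on their centre line; the grasp point (between the pads) lies bot.grip_depth behind it (bot.grip_depth is the distance from the TCP to the grasp point, in mm); z points along the fingers, y is the line along which they close (so a half turn about z gives the same grasp; the last joint's range is limited). The gripper opens to 85 mm and grips with 20 to 120 N. Pads are 22 mm wide; open, the fingers measure 114 mm over their backs; the gripper's body (76 mm by 85 mm) begins 54 mm behind the grasp point. The pads swing forward as they close: fully open they stand 13 mm farther back than shut.
Start: joints at [-1.122, 0.32, 1.565, -0, 1.257, -0.02], TCP at [259.799, -512.977, 231.338] pointing down, gripper open.
Joint ranges: [-3.11, 3.11], [-0.84, 2.01], [0.21, 2.61], [-1.34, 4.49], [0.05, 2.63], [-2.56, 2.56]. Speed limits (rad/s): [2.57, 2.57, 3.14, 3.14, 3.14, 3.14].

### API

Orientations are given as a 3x3 rotation matrix whose columns are the frame's x, y, z axes.
In Python, from plant import readout, optics, bot gives the robot as it stands.
- The arm moves only by the tool drive_tool, never from a script. Its argument "increments" is a list of rows, each a list of 3 entries, a list of its own where there are three numbers: the turn, a rotation vector about the tool's x, y, z as a fraction of full scale, then the shift along the tool's x, y, z as a fraction of full scale, then the opening, from 0 (shut) to 1 (fully open). In form: [[[rx, ry, rz], [x, y, z], jaw], ...]. A call has exactly 10 rows; each row is the pose to reach, as a shift and turn from the pose commanded when the call began, along the tool's axes at that moment; what a row does not reach only later rows make up. Full scale, the value 1, is 0.5 m for a shift and 30 degrees for a turn. A row lasts 1/8 s, in which the tool goes at most 62.5 mm and 10.7 degrees, less where a joint would pass 70% of its speed; a pose out of reach is approached as far as the arm can. A call with a number of a shift or a turn outside -1 to 1 is refused whole. A call with a gripper value outside its range is refused whole. The fingers move at their own pace and stop on an object; "newtons" is the grip in N (left out, the last holds). Time passes only in rows, so rows that repeat a pose let the fingers close, or fill a call up. It gives the time, the measured TCP pose, the force, the opening and the grip force at its end, in the units of the state.
- readout.get_obs(): the state, without advancing time (a new reading comes with each control period).
- optics.grab_frame(name): name is "side" or "top" or "wrist"; returns the picture (420x560x3 uint8, blue, green, red); there is no depth.
- optics.camera_params(name): a dict with "K" (3x3 intrinsics, pixels), "origin" and "attitude" of the camera in the world. Camera axes: x right, y up, looking along -z (the intrinsics and any distortion apply to the point x, -y, -z); pixel columns grow to the right and rows downward; lengths in mm; the calibration is good to about 2 mm. A picture is of the moment at which its call begins: read the wrist's pose just before it. camera_params takes no time and is no camera call; for the wrist camera it gives the pose at the moment of the call.
- bot.finish_job(): hands the job in; it is judged then, once.
The state is a dict: "t": time; "joints": joint angles; "qd": joint speeds; "joint_efforts": joint torques, N m; "eef_pos": TCP position; "eef_rot": TCP orientation; "wrist_force": force on the tool from outside, world axes, zero at the start; "moment": the same for the moment, N m; "opening": finger opening in mm; "gripper_force": force on a finger pad.
Only numpy, scipy, OpenCV 4.12 (cv2) and the standard library are available. Lean on these libraries where they do the work, as an engineer would, in place of code of your own. Each camera call takes 0.05 s, during which the arm holds its last target. There are 200 camera calls.

## Working session

There is one attempt and no reset: what is moved stays moved. The work goes in short steps, Python scripts to look and compute and a tool call to move; the robot and the scene stay as the last step left them, time stands still between calls to the robot, and variables do not carry over. Pictures are saved under pics/ and viewed, at most 10 in all, crops included, and the job is handed in when it is done.

Besides the shell and the picture viewer there is one more tool, called after "Request:" by a JSON object that holds its "method" and its "body", one argument or row to a line. drive_tool: Moves the arm, as the interface text tells. Its arguments: {"type":"object","properties":{"increments":{"type":"array","items":{"type":"array"}},"newtons":{"type":"number"}},"required":["increments"]}

```bash
mkdir -p pics
python3 - <<'E'
from plant import readout, optics, bot
import cv2,numpy as np
o=readout.get_obs();print(o['t'],o['eef_pos'],np.round(o['eef_rot'],3),o['opening'],bot.grip_depth)
for n in("top","side"):
    f=optics.grab_frame(n);cv2.imwrite(f'pics/{n}0.png',f)
    p=optics.camera_params(n);print(n,{k:np.round(v,3).tolist() if not isinstance(v,str) else v for k,v in p.items()})
E
```

```text
0.0 [ 259.57695105 -512.5495822   230.50379787] [[ 0.892  0.452 -0.001]
 [ 0.452 -0.892  0.002]
 [ 0.    -0.002 -1.   ]] 85.20640179416752 18.700000000000003
top {'K': [[458.034, 0.0, 277.909], [0.0, 458.034, 211.786], [0.0, 0.0, 1.0]], 'origin': [530.321, 8.957, 946.724], 'attitude': [[0.001, 0.995, -0.097], [-1.0, 0.0, -0.011], [-0.01, 0.097, 0.995]]}
side {'K': [[400.626, 0.0, 282.875], [0.0, 400.626, 207.596], [0.0, 0.0, 1.0]], 'origin': [468.41, -620.15, 834.329], 'attitude': [[0.973, 0.179, -0.143], [-0.229, 0.732, -0.642], [-0.01, 0.658, 0.753]]}
```

View pics/top0.png

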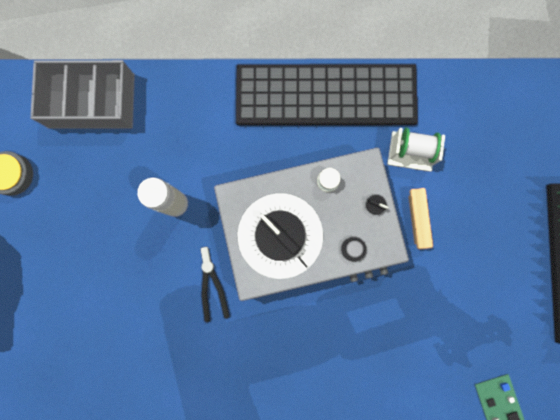

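View pics/side0.png

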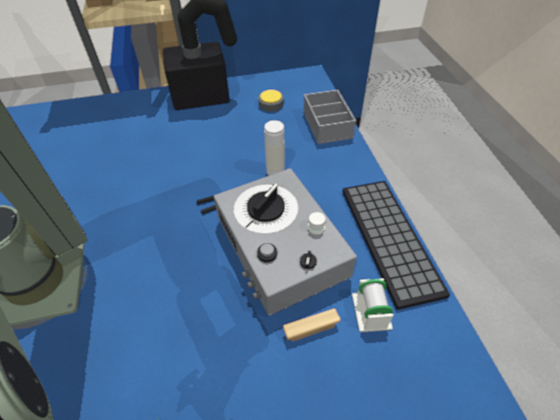

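The top view shows the dial at about (280,236), its white line pointing up-left to (262,215) and the long line probably near (304,263). The button is at (354,249), the trim knob at (376,205) and the pot at (330,181). I'll zoom in and compute positions.

```bash
cat > h.py <<'E'
from plant import readout, optics, bot
import cv2,numpy as np
def ray(n,uv,z,p=None):
    p=p or optics.camera_params(n);K=np.array(p['K']);R=np.array(p['attitude']);o=np.array(p['origin'])
    d=np.linalg.inv(K)@[uv[0],uv[1],1];d=R@(d*[1,-1,-1]);return o+d*(z-o[2])/d[2]
def proj(n,X,p=None):
    p=p or optics.camera_params(n);c=np.array(p['attitude']).T@(np.array(X)-p['origin']);q=np.array(p['K'])@(c*[1,-1,-1]);return q[:2]/q[2]
E
python3 - <<'E'
from h import *
f=cv2.imread('pics/top0.png')
cv2.imwrite('pics/crop.png',cv2.resize(f[185:285,230:400],None,fx=4.5,fy=4.5,interpolation=cv2.INTER_CUBIC))
for n,uv,z in[('ringc',(280,236),100),('button',(354,249),122),('trim',(376,205),112),('pot',(330,178),136)]: print(n,ray('top',uv,z).round(1))
print([ray('top',c,100).round(0) for c in((214,186),(379,149),(409,263),(238,299))])
# white ring ellipse
m=cv2.inRange(f,(170,170,170),(255,255,255));cs,_=cv2.findContours(m,0,2)
for c in cs:
    if cv2.contourArea(c)>1500: (e:=cv2.fitEllipse(cv2.convexHull(c)));print(e,ray('top',e[0],100).round(1))
E
```

```text
ringc [568.1  14.  100. ]
button [ 543.9 -118.8  122. ]
trim [ 624.4 -161.7  112. ]
pot [670.3 -75.6 136. ]
[array([661., 138., 100.]), array([ 732., -172.,  100.]), array([ 519., -222.,  100.]), array([453.,  91., 100.])]
((306.5141296386719, 223.7621307373047), (149.3937225341797, 222.41421508789062), 76.12132263183594) [590.8 -35.1 100. ]
((260.1771240234375, 21.92803192138672), (90.70928955078125, 618.8829956054688), 89.7958755493164) [982.5  52.7 100. ]
```

View pics/crop.png

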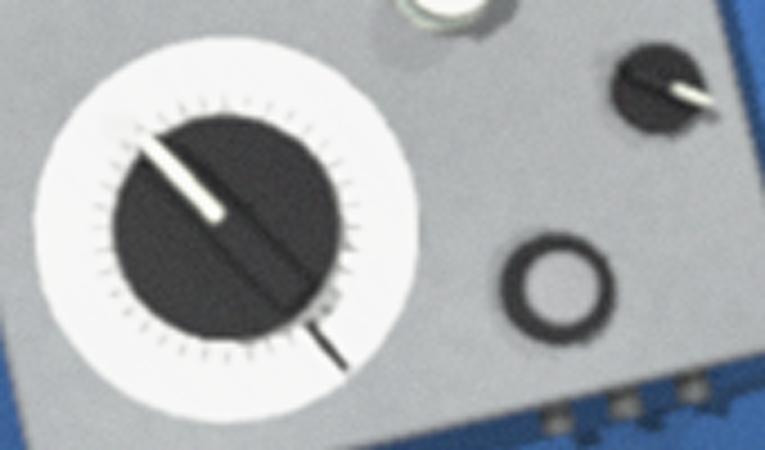

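Request:
{"method": "drive_tool", "body": {
  "increments": [
    [[0,0,-0.1],[0.09,-0.06,0],0.7],
    [[0,0,-0.2],[0.19,-0.12,0],0.7],
    [[0,0,-0.3],[0.29,-0.18,0],0.7],
    [[0,0,-0.4],[0.38,-0.24,0],0.7],
    [[0,0,-0.5],[0.48,-0.31,0],0.7],
    [[0,0,-0.6],[0.57,-0.37,0],0.7],
    [[0,0,-0.7],[0.67,-0.43,0],0.7],
    [[0,0,-0.8],[0.76,-0.49,0],0.7],
    [[0,0,-0.9],[0.86,-0.55,0],0.7],
    [[0,0,-1],[0.95,-0.61,0],0.7]
  ]
}}

```text
t: 1.35
eef_pos: [546.4, -24.4, 231.0]
eef_rot: [[0.545, 0.839, -0.0], [0.839, -0.545, -0.0], [-0.0, -0.0, -1.0]]
wrist_force: [0.8, -0.8, -0.6]
opening: 59.4
gripper_force: 0.0
```

Run:
```python
from h import *
o=readout.get_obs();R=np.array(o['eef_rot']);print(o['t'],o['eef_pos'],R.round(3),o['opening'],o['joints'])
C=lambda u,v:(230+u/4.5,185+v/4.5)
c=ray('top',C(226.5,229.5),100);i=ray('top',C(146,138),140);a=ray('top',C(309,324),100);b=ray('top',C(347,369),100)
print(c,'btn',ray('top',C(561,288),122))
an=lambda p:np.degrees(np.arctan2(p[1]-c[1],p[0]-c[0]));print(an(i),np.hypot(*(i-c)[:2]),an(a),an(b),np.hypot(*(a-c)[:2]),np.hypot(*(b-c)[:2]))
f=optics.grab_frame('wrist');cv2.imwrite('pics/w1.png',f)
```

```text
1.35 [546.41735553 -24.43642658 230.95043202] [[ 0.545  0.839 -0.   ]
 [ 0.839 -0.545 -0.   ]
 [-0.    -0.    -1.   ]] 59.42796582738228 [-6.55824181e-02  2.75963253e-01  1.62869697e+00 -2.46723008e-04
  1.23731747e+00  5.10720035e-01]
[568.0852666   13.35595775 100.        ] btn [ 543.92468964 -119.97151932  122.        ]
42.65948775376786 46.430126582393605 -138.82330290392073 -139.12437989991224 51.249513969917345 75.13644597427975
```

View pics/w1.png

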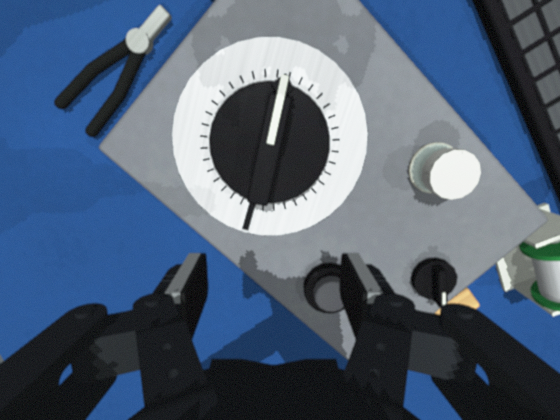

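The wrist view confirms the long line at about (250,215), opposite the white index at (285,78). I'll centre the open fingers over the dial, yaw to the clear side of the bar, descend straddling it, and turn clockwise by yaw alone.

Request:
{"method": "drive_tool", "body": {
  "increments": [
    [[0,0,-0.1],[0.01,0,0],0.7],
    [[0,0,-0.2],[0.02,0,0],0.7],
    [[0,0,-0.3],[0.03,0,0],0.7],
    [[0,0,-0.4],[0.04,0,0],0.7],
    [[0,0,-0.5],[0.05,0,0],0.7],
    [[0,0,-0.6],[0.06,0,0],0.7],
    [[0,0,-0.7],[0.07,-0.005,0],0.7],
    [[0,0,-0.8],[0.08,-0.005,0],0.7],
    [[0,0,-1],[0.087,-0.005,0],0.7],
    [[0,0,-1],[0.087,-0.005,0],0.7]
  ]
}}

```text
t: 2.65
eef_pos: [567.2, 11.5, 230.9]
eef_rot: [[0.056, 0.998, -0.001], [0.998, -0.056, -0.0], [-0.0, -0.001, -1.0]]
wrist_force: [-0.7, 0.4, 0.6]
opening: 59.8
gripper_force: 0.0
```

Request:
{"method": "drive_tool", "body": {
  "increments": [
    [[0,0,-0.2],[0,0,0],0.7],
    [[0,0,-0.4],[0,0,0],0.7],
    [[0,0,-0.6],[0,0,0],0.7],
    [[0,0,-0.8],[0,0,0],0.7],
    [[0,0,-1],[0,0,0],0.7],
    [[0,0,-1],[0,0,0],0.7],
    [[0,0,-1],[0,0,0],0.7],
    [[0,0,-1],[0,0,0],0.7],
    [[0,0,-1],[0,0,0],0.7],
    [[0,0,-1],[0,0,0],0.7]
  ]
}}

```text
t: 3.9
eef_pos: [567.4, 11.5, 231.3]
eef_rot: [[-0.452, 0.892, 0.0], [0.892, 0.452, -0.0], [-0.0, 0.0, -1.0]]
wrist_force: [-0.0, -0.5, -1.1]
opening: 59.9
gripper_force: 0.0
```

Request:
{"method": "drive_tool", "body": {
  "increments": [
    [[0,0,-0.2],[0,0,0],0.7],
    [[0,0,-0.4],[0,0,0],0.7],
    [[0,0,-0.6],[0,0,0],0.7],
    [[0,0,-0.8],[0,0,0],0.7],
    [[0,0,-1],[0,0,0],0.7],
    [[0,0,-1],[0,0,0],0.7],
    [[0,0,-1],[0,0,0],0.7],
    [[0,0,-1],[0,0,0],0.7],
    [[0,0,-1],[0,0,0],0.7],
    [[0,0,-1],[0,0,0],0.7]
  ]
}}

```text
t: 5.15
eef_pos: [567.4, 11.5, 231.3]
eef_rot: [[-0.837, 0.547, 0.0], [0.547, 0.837, -0.0], [-0.0, -0.0, -1.0]]
wrist_force: [0.8, 0.1, 0.9]
opening: 60.0
gripper_force: 0.0
```

Request:
{"method": "drive_tool", "body": {
  "increments": [
    [[0,0,-0.2],[0,0,0],0.7],
    [[0,0,-0.4],[0,0,0],0.7],
    [[0,0,-0.6],[0,0,0],0.7],
    [[0,0,-0.8],[0,0,0],0.7],
    [[0,0,-1],[0,0,0],0.7],
    [[0,0,-1],[0,0,0],0.7],
    [[0,0,-1],[0,0,0],0.7],
    [[0,0,-1],[0,0,0],0.7],
    [[0,0,-1],[0,0,0],0.7],
    [[0,0,-1],[0,0,0],0.7]
  ]
}}

```text
t: 6.4
eef_pos: [567.4, 11.5, 231.3]
eef_rot: [[-0.998, 0.055, 0.0], [0.055, 0.998, -0.0], [-0.0, -0.0, -1.0]]
wrist_force: [0.5, -0.8, -0.0]
opening: 59.6
gripper_force: 0.0
```

Request:
{"method": "drive_tool", "body": {
  "increments": [
    [[0,0,0],[0,0.004,0.04],0.7],
    [[0,0,0],[0,0.004,0.08],0.7],
    [[0,0,0],[0,0.004,0.12],0.7],
    [[0,0,0],[0,0.004,0.15],0.7],
    [[0,0,0],[0,0.004,0.18],0.7],
    [[0,0,0],[0,0.004,0.2],0.7],
    [[0,0,0],[0,0.004,0.21],0.7],
    [[0,0,0],[0,0.004,0.222],0.7],
    [[0,0,0],[0,0.004,0.222],0.7],
    [[0,0,0],[0,0.004,0.222],0.7]
  ]
}}

```text
t: 7.65
eef_pos: [567.8, 13.5, 120.7]
eef_rot: [[-0.998, 0.055, 0.001], [0.055, 0.998, -0.0], [-0.001, -0.0, -1.0]]
wrist_force: [-0.3, -0.9, -1.1]
opening: 59.7
gripper_force: 0.0
```

Request:
{"method": "drive_tool", "body": {
  "increments": [
    [[0,0,0.1],[0,0,0],0.7],
    [[0,0,0.2],[0,0,0],0.7],
    [[0,0,0.3],[0,0,0],0.7],
    [[0,0,0.4],[0,0,0],0.7],
    [[0,0,0.5],[0,0,0],0.7],
    [[0,0,0.6],[0,0,0],0.7],
    [[0,0,0.7],[0,0,0],0.7],
    [[0,0,0.8],[0,0,0],0.7],
    [[0,0,0.9],[0,0,0],0.7],
    [[0,0,1],[0,0,0],0.7]
  ]
}}

```text
t: 8.9
eef_pos: [567.0, 14.1, 120.7]
eef_rot: [[-0.836, 0.548, -0.001], [0.548, 0.836, 0.001], [0.001, 0.0, -1.0]]
wrist_force: [-1.3, 2.1, 0.8]
opening: 59.9
gripper_force: 1.1
```

Run:
```python
from h import *
a=optics.grab_frame('top')[165:305,200:370];b=optics.grab_frame('wrist')
print(readout.get_obs()['eef_pos'],readout.get_obs()['moment'])
a=cv2.resize(a,(400,330));b=cv2.resize(b,(400,300));b=cv2.copyMakeBorder(b,0,30,0,0,0)
cv2.imwrite('pics/s1.png',np.hstack([a,b]))
```

```text
[567.12355878  13.91113734 120.63834928] [0.25542672 0.29769817 0.04017405]
```

View pics/s1.png

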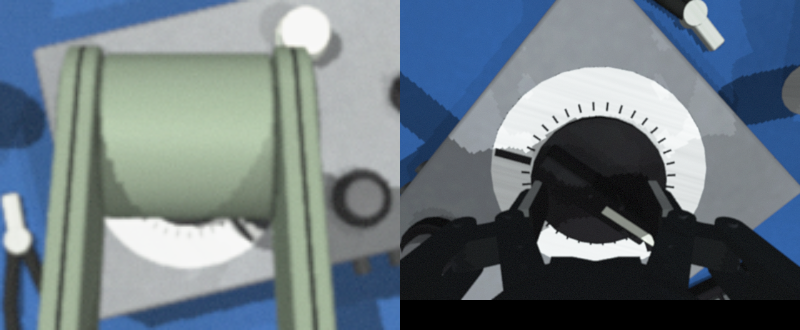

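The wrist view shows both pads against opposite flanks and the dial turning, with light forces. I'll keep turning.

Request:
{"method": "drive_tool", "body": {
  "increments": [
    [[0,0,0.1],[0,0,0],0.7],
    [[0,0,0.2],[0,0,0],0.7],
    [[0,0,0.3],[0,0,0],0.7],
    [[0,0,0.4],[0,0,0],0.7],
    [[0,0,0.5],[0,0,0],0.7],
    [[0,0,0.6],[0,0,0],0.7],
    [[0,0,0.7],[0,0,0],0.7],
    [[0,0,0.8],[0,0,0],0.7],
    [[0,0,0.9],[0,0,0],0.7],
    [[0,0,1],[0,0,0],0.7]
  ]
}}

```text
t: 10.25
eef_pos: [567.3, 14.0, 120.4]
eef_rot: [[-0.451, 0.892, -0.0], [0.892, 0.451, 0.001], [0.001, 0.0, -1.0]]
wrist_force: [-0.8, 2.2, -0.1]
opening: 59.9
gripper_force: 1.1
```

Request:
{"method": "drive_tool", "body": {
  "increments": [
    [[0,0,0.1],[0,0,0],0.7],
    [[0,0,0.2],[0,0,0],0.7],
    [[0,0,0.3],[0,0,0],0.7],
    [[0,0,0.4],[0,0,0],0.7],
    [[0,0,0.5],[0,0,0],0.7],
    [[0,0,0.6],[0,0,0],0.7],
    [[0,0,0.7],[0,0,0],0.7],
    [[0,0,0.8],[0,0,0],0.7],
    [[0,0,0.9],[0,0,0],0.7],
    [[0,0,1],[0,0,0],0.7]
  ]
}}

```text
t: 11.5
eef_pos: [567.9, 14.1, 120.5]
eef_rot: [[0.056, 0.998, 0.001], [0.998, -0.056, 0.001], [0.001, 0.001, -1.0]]
wrist_force: [0.2, 2.5, -1.0]
opening: 59.9
gripper_force: 1.0
```

Request:
{"method": "drive_tool", "body": {
  "increments": [
    [[0,0,0.1],[0,0,0],0.7],
    [[0,0,0.2],[0,0,0],0.7],
    [[0,0,0.3],[0,0,0],0.7],
    [[0,0,0.4],[0,0,0],0.7],
    [[0,0,0.5],[0,0,0],0.7],
    [[0,0,0.6],[0,0,0],0.7],
    [[0,0,0.7],[0,0,0],0.7],
    [[0,0,0.8],[0,0,0],0.7],
    [[0,0,0.9],[0,0,0],0.7],
    [[0,0,1],[0,0,0],0.7]
  ]
}}

```text
t: 12.75
eef_pos: [568.6, 14.0, 120.7]
eef_rot: [[0.547, 0.837, 0.003], [0.837, -0.547, 0.001], [0.002, 0.002, -1.0]]
wrist_force: [1.5, 2.2, 0.1]
opening: 60.1
gripper_force: 1.0
```

Request:
{"method": "drive_tool", "body": {
  "increments": [
    [[0,0,0.1],[0,0,0],0.7],
    [[0,0,0.2],[0,0,0],0.7],
    [[0,0,0.3],[0,0,0],0.7],
    [[0,0,0.4],[0,0,0],0.7],
    [[0,0,0.5],[0,0,0],0.7],
    [[0,0,0.6],[0,0,0],0.7],
    [[0,0,0.7],[0,0,0],0.7],
    [[0,0,0.8],[0,0,0],0.7],
    [[0,0,0.9],[0,0,0],0.7],
    [[0,0,1],[0,0,0],0.7]
  ]
}}

```text
t: 14.0
eef_pos: [568.3, 13.8, 120.7]
eef_rot: [[0.892, 0.451, 0.002], [0.451, -0.892, 0.0], [0.002, 0.0, -1.0]]
wrist_force: [-0.5, 1.2, 0.0]
opening: 60.0
gripper_force: 1.2
```

Request:
{"method": "drive_tool", "body": {
  "increments": [
    [[0,0,0.1],[0,0,0],0.7],
    [[0,0,0.2],[0,0,0],0.7],
    [[0,0,0.3],[0,0,0],0.7],
    [[0,0,0.4],[0,0,0],0.7],
    [[0,0,0.5],[0,0,0],0.7],
    [[0,0,0.6],[0,0,0],0.7],
    [[0,0,0.7],[0,0,0],0.7],
    [[0,0,0.8],[0,0,0],0.7],
    [[0,0,0.8],[0,0,0],0.7],
    [[0,0,0.8],[0,0,0],0.7]
  ]
}}

```text
t: 15.25
eef_pos: [567.6, 13.7, 120.5]
eef_rot: [[0.999, 0.051, 0.0], [0.051, -0.999, 0.0], [0.0, -0.0, -1.0]]
wrist_force: [-1.8, 2.4, 1.0]
opening: 59.8
gripper_force: 0.9
```

Run:
```python
from h import *
o=readout.get_obs();R=np.array(o['eef_rot']);print(o['eef_pos'],np.degrees(np.arctan2(R[1,1],R[0,1])))
p=optics.camera_params('wrist');import pickle;pickle.dump(p,open('p2.pkl','wb'))
b=optics.grab_frame('wrist');cv2.imwrite('pics/w2.png',b)
for a in(-139,):print(proj('wrist',[568+50*np.cos(np.radians(a)),13.5+50*np.sin(np.radians(a)),100],p),proj('wrist',[568,13.5,140],p),proj('wrist',[568,13.5,100],p))
```

```text
[567.59882619  13.67170299 120.48871911] -87.07993725648454
[332.83079798 312.51475518] [279.15258695 284.20379744] [277.9362268  247.10992348]
```

View pics/w2.png

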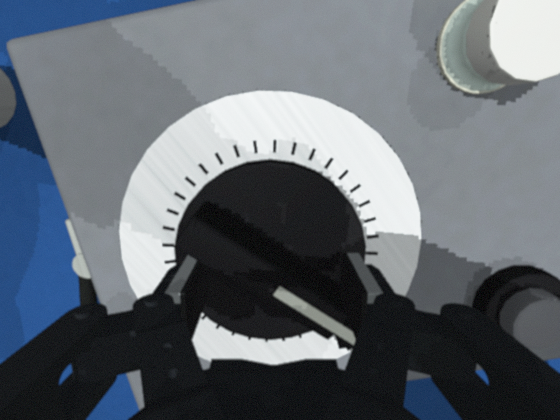

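The white line runs from about (277,291) to (352,341), against the right pad.

Run:
```python
from h import *
import pickle;p=pickle.load(open('p2.pkl','rb'))
f=cv2.imread('pics/w2.png');m=cv2.inRange(f,(110,110,110),(255,255,255));m[:285]=0;m[345:]=0;m[:,:270]=0;m[:,357:]=0
n,l,s,_=cv2.connectedComponentsWithStats(m);
for k in range(1,n):
  if s[k,4]>100:
    ys,xs=np.where(l==k);P=np.array([ray('w',(x,y),140,p)[:2] for x,y in zip(xs,ys)]);c=P.mean(0);v=np.linalg.svd(P-c)[2][0]
    d=(P-c)@v;print(s[k],c,np.degrees(np.arctan2(v[1],v[0])),np.degrees(np.arctan2(*(c-[568,13.5])[::-1])),c+v*d.min(),c+v*d.max())
```

```text
[274 288  81  56 968] [554.51396607  -2.30243202] -122.05914970578382 -130.4779419348108 [565.11280518  14.62035595] [542.6870993  -21.18596791]
[270 331  68  14 601] [541.855683     0.64263163] -85.309188420859 -153.81275832936336 [540.59124505  16.05254966] [542.98174679 -13.08089716]
```

Bar direction is about −122°, with the long line at −139°. I'll turn 16.5° more, back off, rise and check.

Request:
{"method": "drive_tool", "body": {
  "increments": [
    [[0,0,0.1],[0,0,0],0.7],
    [[0,0,0.2],[0,0,0],0.7],
    [[0,0,0.3],[0,0,0],0.7],
    [[0,0,0.4],[0,0,0],0.7],
    [[0,0,0.48],[0,0,0],0.7],
    [[0,0,0.52],[0,0,0],0.7],
    [[0,0,0.55],[0,0,0],0.7],
    [[0,0,0.55],[0,0,0],0.7],
    [[0,0,0.45],[0,0,0],0.7],
    [[0,0,0.35],[0,0,0],0.7]
  ]
}}

```text
t: 16.55
eef_pos: [567.9, 12.8, 120.2]
eef_rot: [[0.991, -0.131, 0.001], [-0.131, -0.991, -0.001], [0.001, 0.001, -1.0]]
wrist_force: [0.3, 1.0, 0.5]
opening: 59.5
gripper_force: 0.0
```

Request:
{"method": "drive_tool", "body": {
  "increments": [
    [[0,0,0],[0,0,-0.02],0.7],
    [[0,0,0],[0,0,-0.06],0.7],
    [[0,0,0],[0,0,-0.12],0.7],
    [[0,0,0],[-0.05,0.05,-0.18],0.7],
    [[0,0,0],[-0.1,0.1,-0.2],0.5],
    [[0,0,0],[-0.15,0.15,-0.2],0.3],
    [[0,0,0],[-0.2,0.2,-0.2],0],
    [[0,0,0],[-0.2,0.2,-0.2],0],
    [[0,0,0],[-0.2,0.2,-0.2],0],
    [[0,0,0],[-0.2,0.2,-0.2],0]
  ]
}}

```text
t: 17.8
eef_pos: [456.0, -72.0, 220.5]
eef_rot: [[0.991, -0.132, 0.001], [-0.132, -0.991, -0.0], [0.001, 0.0, -1.0]]
wrist_force: [-0.2, 0.1, 0.7]
opening: 0.2
gripper_force: 0.0
```

Run:
```python
from h import *
o=readout.get_obs();print(o['eef_pos'],o['opening'])
p=optics.camera_params('wrist');import pickle;pickle.dump(p,open('p3.pkl','wb'))
a=optics.grab_frame('top');b=optics.grab_frame('wrist');cv2.imwrite('pics/t3.png',a);cv2.imwrite('pics/w3.png',b)
a=cv2.resize(a[185:285,230:400],(500,294),interpolation=2)
cv2.imwrite('pics/s3.png',np.vstack([cv2.resize(a,(400,235)),cv2.resize(b,(400,300))]))
```

```text
[456.02401512 -72.03340721 220.46416132] 0.2468743757605854
```

View pics/s3.png

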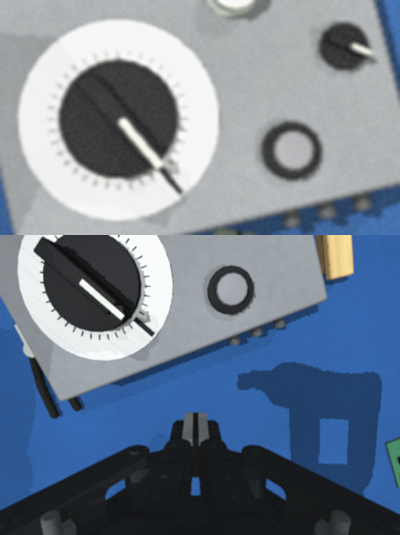

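The dial index now points along the long line in both views; I'll quantify the angle.

Run:
```python
from h import *
import pickle;pw=pickle.load(open('p3.pkl','rb'));pt=optics.camera_params('top')
def fit(P):
    c=P.mean(0);v=np.linalg.svd(P-c)[2][0];v=v*np.sign(-v[0]);return c,np.degrees(np.arctan2(v[1],v[0]))
for n,f,p in(('top',cv2.imread('pics/t3.png'),pt),('wrist',cv2.imread('pics/w3.png'),pw)):
    g=cv2.cvtColor(f,6).astype(int);H,W=g.shape
    yy,xx=np.mgrid[:H,:W]
    def plane(z):return np.array([ray(n,(x,y),z,p)[:2] for x,y in zip(xx.ravel(),yy.ravel())]).reshape(H,W,2)
    A=plane(140);r=np.hypot(A[...,0]-568,A[...,1]-13.5);s=(r<40)&(g>130);print(n,'white',s.sum(),fit(A[s]))
    B=plane(100);d=B-[568,13.5];r=np.hypot(*d.transpose(2,0,1));an=np.degrees(np.arctan2(d[...,1],d[...,0]))
    s=(r>62)&(r<74)&(abs(an+139)<15)&(g<110);print('line',s.sum(),fit(B[s]),an[s].mean())
    # ring centre by bright pixels outer edge
    m=((abs(r-80)<25)&(g>185)).astype(np.uint8);c=max(cv2.findContours(m,0,2)[0],key=cv2.contourArea)
    P=np.array([B[q[0][1],q[0][0]] for q in cv2.convexHull(c)],np.float32);print('ring',cv2.minEnclosingCircle(P))
    # button:
```

```text
top white 99 (array([ 5.5274762e+02, -1.1390703e-01]), np.float64(-139.45384937237793))
line 8 (array([517.41834259, -30.13564156]), np.float64(-137.15112841824993)) -139.22142903364022
ring ((557.1973876953125, 18.144670486450195), 93.00988006591797)
wrist white 1302 (array([564.01867975,  24.95662761]), np.float64(-125.61997537836407))
line 84 (array([514.86762826, -27.26960798]), np.float64(-139.80454729074935)) -142.50445116673484
ring ((568.4930419921875, 18.593130111694336), 79.36021423339844)
```

Run:
```python
from h import *
import pickle;p=pickle.load(open('p3.pkl','rb'))
f=cv2.imread('pics/w3.png');g=cv2.cvtColor(f,6)
m=(g>120).astype(np.uint8);n,l,s,_=cv2.connectedComponentsWithStats(m,connectivity=4)
for k in range(1,n):
    x,y,w,h,a=s[k]
    if 60<a<900 and 90<x<200 and 40<y<140:
        ys,xs=np.where(l==k);P=np.array([ray('w',(u,v),140,p)[:2] for u,v in zip(xs,ys)]);c=P.mean(0);v=np.linalg.svd(P-c)[2][0];print('white',s[k],c,np.degrees(np.arctan2(v[1],v[0])))
    if 800<a<4000 and 280<x<360 and y<120: # button face
        ys,xs=np.where(l==k);print('btn',s[k],ray('w',(xs.mean(),ys.mean()),122,p))
```

```text
btn [ 304   53   42   45 1466] [ 543.96486093 -116.73709971  122.        ]
white [111  61  63  58 736] [549.14398133   1.750355  ] -139.56188802684872
```

Both views agree on −139.5° for the index against −139° to −140° for the long line. Now the button.

Request:
{"method": "drive_tool", "body": {
  "increments": [
    [[0,0,0],[0.04,0.015,0],0],
    [[0,0,0],[0.08,0.03,0],0],
    [[0,0,0],[0.12,0.05,0],0],
    [[0,0,0],[0.16,0.06,0],0],
    [[0,0,0],[0.187,0.07,0.02],0],
    [[0,0,0],[0.187,0.07,0.06],0],
    [[0,0,0],[0.187,0.07,0.11],0],
    [[0,0,0],[0.187,0.07,0.15],0],
    [[0,0,0],[0.187,0.07,0.18],0],
    [[0,0,0],[0.187,0.07,0.18],0]
  ]
}}

```text
t: 19.15
eef_pos: [542.4, -119.1, 128.9]
eef_rot: [[0.991, -0.133, -0.003], [-0.133, -0.991, 0.001], [-0.003, -0.0, -1.0]]
wrist_force: [-0.7, 0.7, 0.9]
opening: 0.0
gripper_force: 0.0
```

Request:
{"method": "drive_tool", "body": {
  "increments": [
    [[0,0,0],[0,0,0.004],0],
    [[0,0,0],[0,0,0.008],0],
    [[0,0,0],[0,0,0.012],0],
    [[0,0,0],[0,0,0.016],0],
    [[0,0,0],[0,0,0.02],0],
    [[0,0,0],[0,0,0.022],0],
    [[0,0,0],[0,0,0.024],0],
    [[0,0,0],[0,0,0.026],0],
    [[0,0,0],[0,0,0.027],0],
    [[0,0,0],[0,0,0.027],0]
  ]
}}

```text
t: 20.4
eef_pos: [543.2, -119.5, 116.9]
eef_rot: [[0.991, -0.133, 0.0], [-0.133, -0.991, -0.0], [0.0, 0.0, -1.0]]
wrist_force: [0.2, 0.8, 3.8]
opening: -0.0
gripper_force: 1.7
```

Request:
{"method": "drive_tool", "body": {
  "increments": [
    [[0,0,0],[0,0,0.001],0],
    [[0,0,0],[0,0,0.002],0],
    [[0,0,0],[0,0,0.003],0],
    [[0,0,0],[0,0,0.004],0],
    [[0,0,0],[0,0,0.004],0],
    [[0,0,0],[0,0,0.004],0],
    [[0,0,0],[0,0,0.004],0],
    [[0,0,0],[0,0,0.004],0],
    [[0,0,0],[0,0,0.004],0],
    [[0,0,0],[0,0,0.004],0]
  ]
}}

```text
t: 21.65
eef_pos: [543.3, -119.5, 116.0]
eef_rot: [[0.991, -0.133, 0.001], [-0.133, -0.991, -0.0], [0.001, 0.0, -1.0]]
wrist_force: [-2.4, 0.4, 9.0]
opening: 0.3
gripper_force: 4.9
```

The force has risen to 9 N and the height has stopped at 116, so the button is bottomed. Now I'll draw clear.

Request:
{"method": "drive_tool", "body": {
  "increments": [
    [[0,0,0],[0,0,-0.02],0],
    [[0,0,0],[0,0,-0.06],0],
    [[0,0,0],[0,0,-0.12],0],
    [[0,0,0],[0,0,-0.18],0],
    [[0,0,0],[-0.05,0.05,-0.22],0],
    [[0,0,0],[-0.1,0.1,-0.22],0],
    [[0,0,0],[-0.15,0.15,-0.22],0],
    [[0,0,0],[-0.2,0.15,-0.22],0],
    [[0,0,0],[-0.2,0.15,-0.22],0],
    [[0,0,0],[-0.2,0.15,-0.22],0]
  ]
}}

```text
t: 22.9
eef_pos: [434.8, -180.5, 224.9]
eef_rot: [[0.991, -0.133, 0.001], [-0.133, -0.991, -0.0], [0.001, 0.0, -1.0]]
wrist_force: [-1.6, 0.2, -0.1]
opening: -0.0
gripper_force: 0.0
```

Run:
```python
from h import *
o=readout.get_obs();print(o['eef_pos'],o['wrist_force'])
a=optics.grab_frame('top');b=cv2.imread('pics/t3.png');cv2.imwrite('pics/t4.png',np.vstack([cv2.resize(x[140:300,200:420],(400,291)) for x in(b,a)]))
```

```text
[ 434.78768932 -180.53351198  224.86797833] [-1.64251309  0.22706628 -0.13927814]
```

View pics/t4.png

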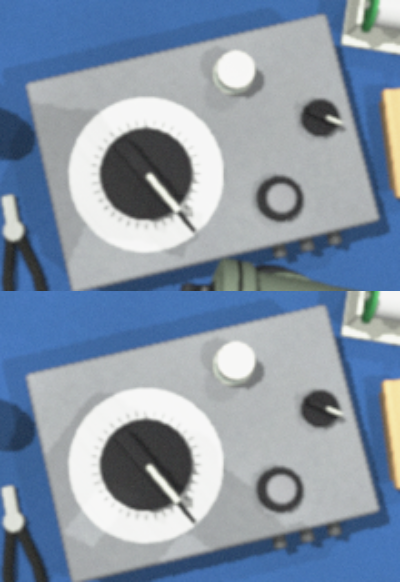

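The before and after views match: the dial is aligned with the long line at about (190,515), the button is up at (280,488), and nothing else has moved.

```bash
python3 -c "
from plant import bot
print(bot.finish_job())"
```

```text
the job is handed in; nothing more can be done
None
```

The dial lines up with the long line to within about 1° in both camera views, the output button was pressed right down and came up again, the arm is clear, and the job is handed in (no verdict was returned).

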